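# Hold the hot griddle lid open with the spatula

## Task

The flat lid on the griddle is hot and has no handle, so let nothing but the spatula touch it: pick up the spatula lying on the ledge, slide its blade under the lid's overhanging lip while the lid is still shut, then lift the lid until it stands 30 degrees open. It falls shut by itself, so finish while still gripping the spatula and holding the lid up steady at 30 degrees, with the spatula clear of the griddle box, and leave the other things on the ledge where they are.

Things in the scene. Friction and masses are not known exactly. Their poses are not given: they have to be found in the camera images.
- griddle: Fixed dark steel griddle box, 220 deep (its x), 280 wide (its y), 68 mm high, open on top under its lid. Origin: centre of its underside, on the ledge. Its level +x axis points from the lip side to the hinge side; the front wall's outer face is at x = -110 mm. The lip side faces roughly to the robot's left (+y).
- lid (a joint): Opening of the griddle's flat aluminium lid in rad: 0 shut (level, on its stop), grows as the lip goes up, 0.524 is 30 degrees, stop at 1.3. A plain plate, 265 from hinge to lip, 280 wide, 5 thick (ribs on top to 9 mm), 0.24 to 0.36 kg, on a nearly free hinge, no spring or catch: it falls shut from any angle.
- lid_hinge (a point): Point on the lid's hinge line, at mid width, 70 mm above the ledge, 110 mm from the griddle's centre along its +x. The hinge line is level, along the griddle's y. The underside of the lid passes through the hinge line. Axes turn with the lid: x from lip to hinge along the plate, z out of its top face.
- lid_lip (a point): Middle of the lid's free edge, on its underside; 265 mm from lid_hinge. Shut, it is 70 mm above the ledge and overhangs the front wall by 45 mm, with only air between it and the ledge. Axes as lid_hinge: +x points from the lip in towards the hinge.
- spatula: Loose spatula, 285 long, about 0.15 kg, flat on the ledge, blade towards the griddle. Straight wooden handle 16 wide, 24 high (x -95 to 55 mm), steel neck 14 wide, 7 high, flat steel blade 80 wide, 3 thick (x 90 to 190), its underside level with the handle's. Origin: underside of the handle, 95 mm from the butt, near the balance point; x to the blade tip, z up.
- spatula_tip (a point): Middle of the blade's front edge, on its upper face: 190 mm ahead of the spatula's origin and 3 mm above the underside. Axes as the spatula.
- fork: Bystander: two-pronged barbecue fork, wooden handle 18 wide, 20 high, 287 mm long over all, lying flat; it has no blade. Origin on its underside, near its middle.
- jar: Bystander: white ceramic lidded jar (one piece), 104 mm across, 136 high. Origin: centre of its underside.
- tray: Bystander: shallow empty aluminium tray, 140 by 200, 30 mm high. Origin: centre of its underside.
- thermometer: Bystander: stainless dial thermometer lying face up, dial 52 mm across, 14 high, with a thin probe 120 mm long. Origin: under the dial's centre.
- scoop: Bystander: plastic scoop, cup 80 by 60, 35 high, with a 100 mm handle. Origin on its underside near the cup's handle end.
- shaker: Bystander: steel shaker, 48 mm across, 90 high. Origin: centre of its underside.
- oil: Bystander: glass oil bottle, 66 mm across, 220 high. Origin: centre of its underside.

How it is judged:
On the way, in this order (a step that is already met when the one before it is completed fails the run):
1. the spatula is lifted off the ledge in the gripper (height (world z) of spatula above 0.025 m and contact force between the fingers and spatula above 2 N), for 0.2 s.
2. the blade's front edge is under the lid's lip, at least 15 mm in, the lid still shut (x of spatula_tip in the frame of lid_lip above 0.015 m and z of spatula_tip in the frame of lid_lip between -0.068 and 0.003 m and y of spatula_tip in the frame of lid_lip between -0.12 and 0.12 m and value of joint lid below 0.07 rad and contact force between the fingers and spatula above 2 N), for 0.1 s.
At the end, for the whole second after the job is handed in: The lid stands still (under 0.05 rad/s) at 30 degrees, give or take 5, resting on the blade (over 0.4 N, edge 5 mm or more in from the lip); the spatula is still gripped (over 2 N), its origin over 50 mm above the ledge, not leaning on the griddle box (under 0.3 N) (value of joint lid between 0.436332 and 0.610865 rad and velocity of joint lid between -0.05 and 0.05 rad/s and contact force between spatula and lid above 0.4 N and contact force between the fingers and spatula above 2 N and contact force between spatula and griddle below 0.3 N and height (world z) of spatula above 0.05 m and x of spatula_tip in the frame of lid_lip above 0.005 m); the arm keeps its last pose, push and grip.
It fails at once if the gripper or arm touches the hot lid (contact force between any of the fingers, the arm and lid above 0.5 N).
It fails at once if another thing on the ledge is moved more than 25 mm (distance of any of fork, jar, tray, thermometer, scoop, shaker, oil from where it was at the start of the episode above 0.025 m).
It also fails if it takes over 38 s, if anything falls off the work surface, if the arm or the gripper's body presses on something with over 40 N, if the wrist force passes 120 N, or if a joint passes its speed limit or range.

## Robot

A 6-joint arm with a two-finger parallel gripper is mounted at the origin on the work surface. World frame = base frame: x ahead of the robot, y to its left, z up, the work surface at z = 0. Lengths are in m, angles in rad, forces in N, time in s.
With the tool pointing down it reaches from about 0.35 to 0.975 m from the base axis. Payload 7.1 kg.
Tool frame: the origin (TCP) lies at the very end of the fingers, on their centre line; the grasp point (between the pads) lies arm.grasp_offset behind it (arm.grasp_offset is the distance from the TCP to the grasp point, in m); z points along the fingers, x is the direction in which the jaws open and shut, and the axes are right-handed (so a half turn about z gives the same grasp; the last joint's range is limited). The gripper opens to 88 mm and grips with 3 to 60 N. Pads are 20 mm wide; open, the fingers measure 115 mm over their backs; the gripper's body (75 mm by 178 mm) begins 61 mm behind the grasp point.
Start: joints at [-1.119, 0.423, 1.63, -0, 1.089, -0.019], TCP at [0.284, -0.557, 0.223] pointing down, gripper open.
Joint ranges: [-3, 3], [-0.9, 2.11], [0.09, 2.58], [-1.31, 4.45], [0.11, 2.69], [-2.54, 2.54]. Speed limits (rad/s): [2.39, 2.39, 3.01, 3.14, 3.14, 3.14].

## Interface

Orientations are given as a rotation vector (axis times angle).
In Python, from bench import arm gives the robot as it stands.
- The arm moves only by the shell command python3 -m pendant 'ROWS' [FORCE]. ROWS is JSON, one flat list of numbers, 7 for each row, row after row: the shift along the tool's x, y, z in m, then the turn, a rotation vector about the tool's x, y, z in degrees, then the gripper's target within -1 to 1 (fully open at 1, half-way at 0, shut at -1). A call has 1 to 8 rows; each row shifts and turns the commanded pose from where the row before left it, along the tool's axes as they then stand; what a row does not reach is not made up. A row lasts 1/12 s, in which the tool goes at most 41.7 mm and 7.16 degrees, less where a joint would pass 70% of its speed; a pose out of reach is approached as far as the arm can. A call with a gripper value outside its range is refused whole. The fingers move at their own pace and stop on an object; FORCE is the grip in N (left out, the last holds). Time passes only in rows, so rows that do not move let the fingers close. It gives the time, the measured TCP pose, the force and the opening at its end, in the units of the state.
- arm.observe(): the state, without advancing time (a new reading comes with each control period).
- arm.snapshot(name): name is "side" or "top"; returns the picture (420x560x3 uint8, blue, green, red); there is no depth.
- arm.camera_model(name): a dict with "K" (3x3 intrinsics, pixels), "origin" and "rotation" of the camera in the world. Camera axes: x right, y down, z forward; pixel columns grow to the right and rows downward; lengths in m; the calibration is good to about 2 mm. A picture is of the moment at which its call begins. camera_model takes no time and is no camera call.
- arm.finish_job(): hands the job in, once; it reports no verdict.
The state is a dict: "t": time; "joints": joint angles; "joint_vel": joint speeds; "tau": joint torques, N m; "position": TCP position; "orientation": TCP orientation; "force": force on the tool from outside, world axes, zero at the start; "moment": the same for the moment, N m; "width": finger opening in m.
Only numpy, scipy, OpenCV 4.12 (cv2) and the standard library are available. Lean on these libraries where they do the work, as an engineer would, in place of code of your own. Each camera call takes 0.05 s, during which the arm holds its last target.

## Working session

There is one attempt and no reset: what is moved stays moved. The work goes in short steps, Python scripts to look and compute and a shell command to move; the robot and the scene stay as the last step left them, time stands still between calls to the robot, and variables do not carry over. Pictures are saved under pics/ and viewed, and the job is handed in when it is done.

```bash
ls; mkdir -p pics; python3 - <<'E'
from bench import arm
import cv2
for n in("side","top"):
    cv2.imwrite(f"pics/{n}0.png",arm.snapshot(n)); m=arm.camera_model(n); print(n,m)
print(arm.observe(),arm.grasp_offset)
E
```

```text
pics
side {'K': array([[510.41181883,   0.        , 271.89194095],
       [  0.        , 510.41181883, 216.97148991],
       [  0.        ,   0.        ,   1.        ]]), 'origin': array([0.21316879, 0.83648195, 1.19504666]), 'rotation': array([-0.6212491 ,  2.76224737, -0.99056083])}
top {'K': array([[399.45623682,   0.        , 275.97064509],
       [  0.        , 399.45623682, 213.77952325],
       [  0.        ,   0.        ,   1.        ]]), 'origin': array([0.51742724, 0.01415533, 1.41920769]), 'rotation': array([-2.16074274,  2.21156007, -0.06726542])}
{'t': 0.1, 'joints': array([-1.11901114e+00,  4.23769297e-01,  1.63060206e+00,  1.15450678e-05,
        1.08859971e+00, -1.90028471e-02]), 'joint_vel': array([-0.00089776, -0.00243251, -0.00354629,  0.00106079,  0.00099802,
        0.00072986]), 'tau': array([ 7.66603898e-04, -5.45610845e+01, -2.74323964e+01,  6.45093829e-02,
        1.88001670e-02, -6.70332270e-06]), 'position': array([ 0.28329883, -0.55654483,  0.22198091]), 'orientation': array([-2.67763262e+00,  1.64169567e+00,  1.81495462e-03]), 'force': array([0.69476957, 0.51497144, 0.25485723]), 'moment': array([-0.01691611,  0.01355619,  0.00825646]), 'width': 0.08752442632669842} 0.0187
```

View pics/side0.png

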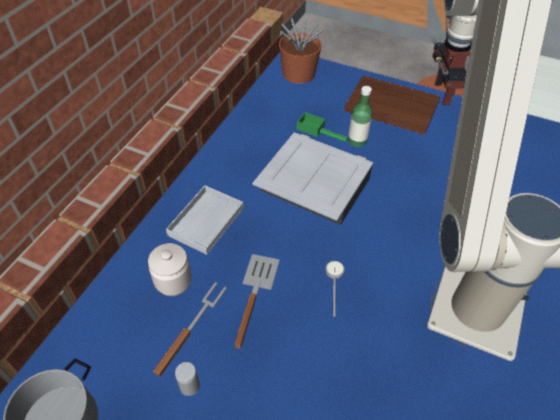

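View pics/top0.png

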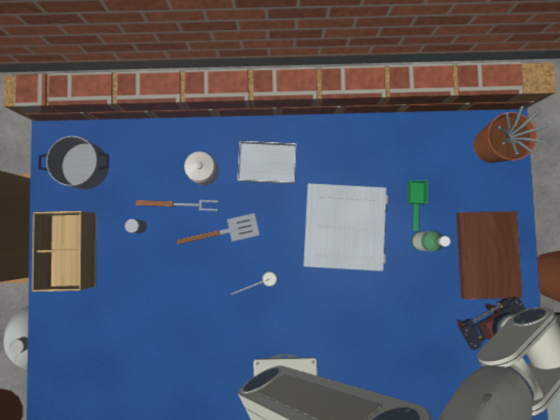

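The top view has +x up and +y left. The spatula runs from its butt at (178,241) to its blade tip at about (258,226). The lid is at (304-387, 184-270) with its lip on the left. The side view agrees. I'll zoom in to get precise corners.

```bash
python3 - <<'E'
import cv2
t=cv2.imread('pics/top0.png');s=cv2.imread('pics/side0.png')
cv2.imwrite('pics/t1.png',cv2.resize(t[200:260,165:275],None,fx=7,fy=7,interpolation=cv2.INTER_CUBIC))
cv2.imwrite('pics/t2.png',cv2.resize(t[175:280,295:400],None,fx=5.5,fy=5.5,interpolation=cv2.INTER_CUBIC))
cv2.imwrite('pics/s1.png',cv2.resize(s[245:355,220:300],None,fx=5,fy=5,interpolation=cv2.INTER_CUBIC))
cv2.imwrite('pics/s2.png',cv2.resize(s[125:225,245:385],None,fx=5.5,fy=5.5,interpolation=cv2.INTER_CUBIC))
E
```

```text
(no output)
```

View pics/t1.png

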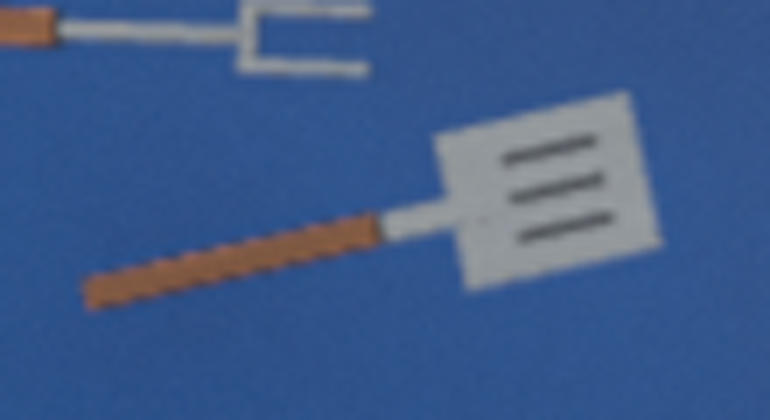

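View pics/t2.png

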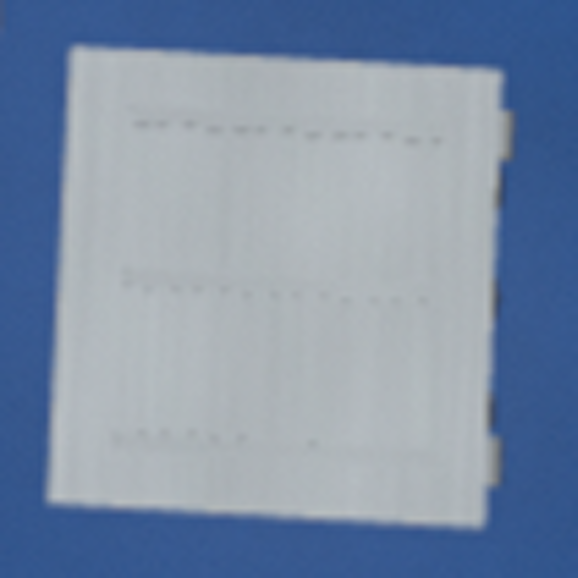

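View pics/s1.png

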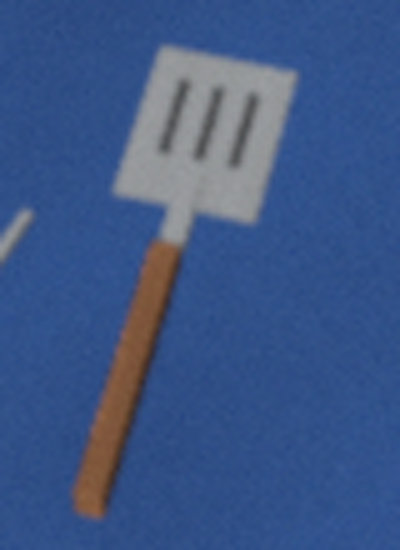

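View pics/s2.png

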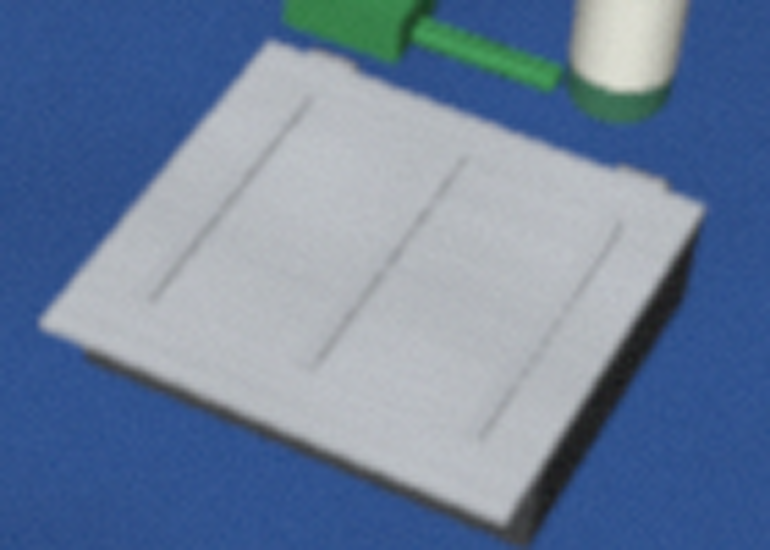

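```bash
cat > h.py <<'E'
import numpy as np
from bench import arm
from scipy.spatial.transform import Rotation as R
def ray(n,px,z):
    m=arm.camera_model(n);Rm=R.from_rotvec(m['rotation']).as_matrix()
    d=Rm@np.linalg.inv(m['K'])@[px[0],px[1],1];o=m['origin'];return o+d*(z-o[2])/d[2]
def un(p,off,f): return np.array(off)+(np.array(p)+.5)/f-.5
E
python3 - <<'E'
from h import *
np.set_printoptions(precision=4,suppress=True)
def fit(P,L,W): # P: back+y.. order cyc: a,b,c,d ; a->b along +x
    P=np.array(P)[:,:2];c=P.mean(0);d=(P[1]-P[0]+P[2]-P[3])/2;w=(P[0]-P[3]+P[1]-P[2])/2
    return c,np.linalg.norm(d),np.linalg.norm(w),np.degrees(np.arctan2(d[1],d[0])),np.degrees(np.arctan2(w[1],w[0]))
S={'top':[(433,133),(629,90),(664,245),(469,292)]}
for nm,n,pts,off,f,z in [('sp','top',[(433,133),(629,90),(664,245),(469,292)],(165,200),7,.003),
 ('sp','side',[(113,192),(162,45),(298,72),(256,224)],(220,245),5,.003),
 ('lid','top',[(70,45),(503,70),(485,527),(47,503)],(295,175),5.5,.075),
 ('lid','side',[(40,325),(270,38),(705,207),(510,528)],(245,125),5.5,.075)]:
    Pw=[ray(n,un(p,off,f),z) for p in pts];print(nm,n,*fit(Pw,0,0)); 
    if nm=='lid':print(np.array(Pw))
print('butt', [ray('top',un(p,(165,200),7),.024) for p in [(82,282),(92,311)]],[ray('side',un(p,(220,245),5),.024) for p in [(77,490),(105,497)]])
for n,px in [('thermo',(270,279)),('probe',(232,294)),('forktine',(217,209)),('shaker',(131,226)),('oil',(425,241)),('oiltop',(445,241))]: print(n,ray('top',px,.01))
E
```

```text
sp top [0.5671 0.1367] 0.10156256790111916 0.08165947850799138 -78.36016529681942 11.717606747444933
sp side [0.5686 0.1368] 0.10185412560503523 0.08010511351843984 -78.38655243524121 11.387103240893685
lid top [ 0.5577 -0.2121] 0.26630155014915435 0.28016195138143274 -94.55799362154389 -4.528655561881008
[[ 0.7083 -0.0903  0.075 ]
 [ 0.6865 -0.356   0.075 ]
 [ 0.4078 -0.3336  0.075 ]
 [ 0.4283 -0.0684  0.075 ]]
lid side [ 0.5587 -0.2115] 0.2690588407666643 0.28204329854449717 -93.84581725682783 -4.922457178273174
[[ 0.7086 -0.089   0.075 ]
 [ 0.6898 -0.3583  0.075 ]
 [ 0.4096 -0.3332  0.075 ]
 [ 0.4269 -0.0656  0.075 ]]
butt [array([0.5258, 0.3684, 0.024 ]), array([0.5113, 0.3635, 0.024 ])] [array([0.5281, 0.3661, 0.024 ]), array([0.5139, 0.3635, 0.024 ])]
thermo [0.3817 0.0447 0.01  ]
probe [0.3327 0.1785 0.01  ]
forktine [0.6316 0.2269 0.01  ]
shaker [0.5785 0.5318 0.01  ]
oil [ 0.5017 -0.5027  0.01  ]
oiltop [ 0.5001 -0.5729  0.01  ]
```

The two cameras agree within 2 mm and the sizes match. The spatula origin is at about (0.540, 0.274) with yaw -78.4°. The lip centre is at (0.568, -0.080) and the griddle yaw is about -94.4°. First I turn the tool -74.6° about its z, so that tool y is the spatula's forward direction.

```bash
python3 -m pendant '[0,0,-0.005,0,0,-6.8,0.1, 0,0,-0.005,0,0,-6.8,0.1, 0,0,0,0,0,-6.8,0.1, 0,0,0,0,0,-6.8,0.1, 0,0,0,0,0,-6.8,0.1, 0,0,0,0,0,-6.8,0.1, 0,0,0,0,0,-6.8,0.1, 0,0,0,0,0,-6.8,0.1]'
python3 -m pendant '[0,0,0,0,0,-6.8,0.1, 0,0,0,0,0,-6.8,0.1, 0,0,0,0,0,-6.5,0.1, 0,0,0,0,0,0,0.1]'
cat >> h.py <<'E'
np.set_printoptions(precision=4,suppress=True)
def st(tgt=None,yaw=None):
    o=arm.observe();Rm=R.from_rotvec(o['orientation']).as_matrix()
    print('t',o['t'],'p',o['position'],'w',o['width'],'F',o['force'],'M',o['moment'],'j',o['joints'])
    print('R',Rm.tolist(),'xyaw',np.degrees(np.arctan2(Rm[1,0],Rm[0,0])))
    if tgt is not None: print('tool delta',Rm.T@(np.array(tgt)-o['position']))
    return o
E
python3 -c "
from h import *
st([.5438,.2542,.12])"
```

```text
t: 0.77
position: [0.2834, -0.5567, 0.2322]
orientation: [-3.133, 0.227, 0.001]
force: [0.1, -0.8, 0.0]
width: 0.0483
t: 1.1
position: [0.2834, -0.5567, 0.2322]
orientation: [-3.124, -0.32, 0.001]
force: [1.0, 0.2, -0.4]
width: 0.0481
t 1.1 p [ 0.2834 -0.5567  0.2322] w 0.04806137134542873 F [ 1.0342  0.1882 -0.4121] M [-0.064  -0.093  -0.0347] j [-1.119   0.4128  1.622  -0.      1.1076 -1.3233]
R [[0.9791981906805359, 0.2029057374024738, -0.00040632145295096847], [0.20290599986807573, -0.9791979194451986, 0.0007679659697735859], [-0.00024204441995862318, -0.0008344359487853839, -0.9999996225655018]] xyaw 11.706946012074793
tool delta [ 0.4196 -0.7411  0.1128]
```

```bash
for i in 1; do python3 -m pendant '[0.0175,-0.0309,0,0,0,0,0.1, 0.0175,-0.0309,0,0,0,0,0.1, 0.0175,-0.0309,0,0,0,0,0.1, 0.0175,-0.0309,0,0,0,0,0.1, 0.0175,-0.0309,0,0,0,0,0.1, 0.0175,-0.0309,0,0,0,0,0.1, 0.0175,-0.0309,0,0,0,0,0.1, 0.0175,-0.0309,0,0,0,0,0.1]'; done
python3 -m pendant '[0.0175,-0.0309,0,0,0,0,0.1, 0.0175,-0.0309,0,0,0,0,0.1, 0.0175,-0.0309,0,0,0,0,0.1, 0.0175,-0.0309,0,0,0,0,0.1, 0.0175,-0.0309,0,0,0,0,0.1, 0.0175,-0.0309,0,0,0,0,0.1, 0.0175,-0.0309,0,0,0,0,0.1, 0.0175,-0.0309,0,0,0,0,0.1]'
python3 -m pendant '[0.0175,-0.0309,0,0,0,0,0.1, 0.0175,-0.0309,0,0,0,0,0.1, 0.0175,-0.0309,0,0,0,0,0.1, 0.0175,-0.0309,0,0,0,0,0.1, 0.0175,-0.0309,0,0,0,0,0.1, 0.0175,-0.0309,0,0,0,0,0.1, 0.0175,-0.0309,0,0,0,0,0.1, 0,0,0,0,0,0,0.1]'
python3 -c "
from h import *
st([.5438,.2542,.12])"
```

```text
t: 1.77
position: [0.3716, -0.2852, 0.2326]
orientation: [-3.126, -0.307, 0.0]
force: [0.8, -0.2, 0.2]
width: 0.048
t: 2.43
position: [0.4597, -0.015, 0.2327]
orientation: [3.126, 0.308, 0.0]
force: [0.4, 0.2, -0.1]
width: 0.048
t: 3.1
position: [0.5382, 0.2247, 0.2327]
orientation: [-3.124, -0.313, -0.003]
force: [-0.4, 0.1, 0.5]
width: 0.0489
t 3.1 p [0.5382 0.2247 0.2327] w 0.048887986790648354 F [-0.413   0.0878  0.5105] M [-0.0183 -0.0942 -0.0103] j [0.3744 0.3496 1.7176 0.0015 1.0718 0.1739]
R [[0.9801037721366255, 0.19847649511726975, 0.0019174799926195754], [0.19847241681869118, -0.9801041686712559, 0.0021256329349434236], [0.002301218308943581, -0.0017027739693792022, -0.9999959024691569]] xyaw 11.447675048536963
tool delta [ 0.011  -0.0276  0.1127]
```

```bash
python3 -m pendant '[0.0055,-0.0138,0.02,0,0,0,0.1, 0.0055,-0.0138,0.03,0,0,0,0.1, 0,0,0.03,0,0,0,0.1, 0,0,0.03,0,0,0,0.1, 0,0,0.03,0,0,0,0.1, 0,0,0.02,0,0,0,0.1,0,0,0,0,0,0,0.1]'
python3 -c "
from h import *
import cv2
st([.5438,.2542,.005])
t=arm.snapshot('top');s=arm.snapshot('side')
cv2.imwrite('pics/s3.png',cv2.resize(s[200:360,170:330],None,fx=3.7,fy=3.7,interpolation=cv2.INTER_CUBIC))
"
```

```text
t: 3.68
position: [0.5386, 0.247, 0.0683]
orientation: [3.124, 0.309, -0.012]
force: [-0.9, 0.2, -0.1]
width: 0.0481
t 3.6833 p [0.5386 0.247  0.0683] w 0.048125051633638075 F [-0.9012  0.2379 -0.0564] M [-0.0707 -0.0742 -0.0156] j [ 0.4099  0.5902  1.7822 -0.0001  0.7774  0.2128]
R [[0.9805928242403358, 0.19591064112040318, -0.007532180570965003], [0.1958900933461199, -0.9806200232717713, -0.00338249720152399], [-0.008048874282125423, 0.0018413729286812777, -0.9999659119032646]] xyaw 11.297095813046244
tool delta [ 0.007  -0.0062  0.0632]
```

View pics/s3.png

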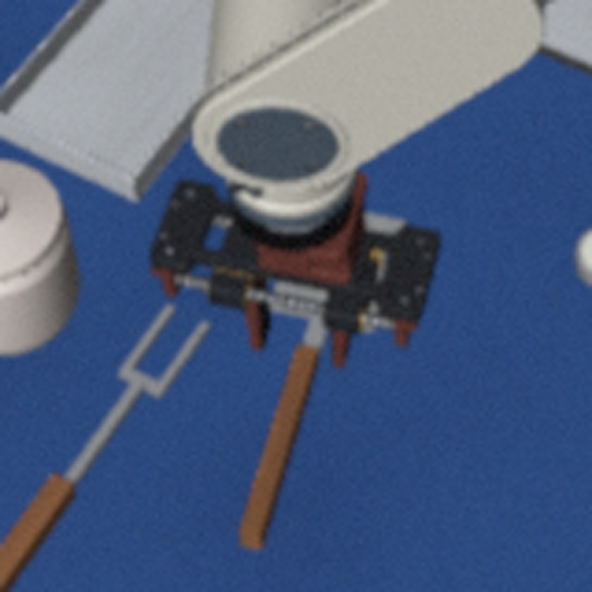

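The fingers straddle the front of the handle. I'll let the arm settle and then go down.

```bash
python3 -m pendant '[0,0,0,0,0,0,0.1,0,0,0,0,0,0,0.1]'
python3 -c "
from h import *
st([.5438,.2542,.005])
"
```

```text
t: 3.95
position: [0.5431, 0.2492, 0.0745]
orientation: [-3.125, -0.313, -0.004]
force: [-0.1, 0.1, -0.5]
width: 0.0479
t 3.95 p [0.5431 0.2492 0.0745] w 0.04792399932000684 F [-0.0502  0.0773 -0.4835] M [ 0.0103 -0.0936  0.0431] j [ 0.4102  0.5822  1.7771 -0.      0.7793  0.2109]
R [[0.9801831384814326, 0.1980742582478231, 0.0027574002725400115], [0.1980716658595369, -0.9801868230630477, 0.0011862028482062385], [0.002937723662344082, -0.0006165331652068641, -0.9999954948231213]] xyaw 11.424267865479917
tool delta [ 0.0015 -0.0048  0.0695]
```

```bash
python3 -m pendant '[0.001,-0.003,0.02,0,0,0,0.1,0,-0.002,0.02,0,0,0,0.1,0,0,0.015,0,0,0,0.1,0,0,0.01,0,0,0,0.1,0,0,0.006,0,0,0,0.1,0,0,0,0,0,0,0.1,0,0,0,0,0,0,0.1,0,0,0,0,0,0,0.1]'
python3 -c "
from h import *
st([.5438,.2542,.003])
"
```

```text
t: 4.62
position: [0.5426, 0.2542, 0.0027]
orientation: [-3.125, -0.314, -0.002]
force: [-0.1, -0.6, 0.3]
width: 0.0482
t 4.6167 p [0.5426 0.2542 0.0027] w 0.04822373993631933 F [-0.0502 -0.5575  0.3279] M [-0.0421 -0.0418  0.0365] j [ 0.4182  0.7001  1.7822 -0.      0.6578  0.2181]
R [[0.9800372583475448, 0.1988086360959264, 0.0014486077126909837], [0.1988078957290527, -0.9800382703191172, 0.0006397700364125616], [0.0015468828054708266, -0.0003390038213617052, -0.9999987461142116]] xyaw 11.4672705843945
tool delta [ 0.0012  0.0002 -0.0003]
```

```bash
python3 -m pendant '[0,0,0,0,0,0,-0.3,0,0,0,0,0,0,-0.6,0,0,0,0,0,0,-1,0,0,0,0,0,0,-1,0,0,0,0,0,0,-1,0,0,0,0,0,0,-1,0,0,0,0,0,0,-1]' 60
python3 -m pendant '[0,0,-0.005,0,0,0,-1,0,0,-0.01,0,0,0,-1,0,0,-0.015,0,0,0,-1,0,0,-0.02,0,0,0,-1,0,0,-0.01,0,0,0,-1,0,0,0,0,0,0,-1,0,0,0,0,0,0,-1,0,0,0,0,0,0,-1]'
python3 -c "
from h import *
import cv2
st()
t=arm.snapshot('top');s=arm.snapshot('side')
cv2.imwrite('pics/s4.png',cv2.resize(s[200:360,170:330],None,fx=3.7,fy=3.7,interpolation=cv2.INTER_CUBIC))
cv2.imwrite('pics/t4.png',cv2.resize(t[160:290,150:310],None,fx=4.5,fy=4.5,interpolation=cv2.INTER_CUBIC))
"
```

```text
t: 5.2
position: [0.542, 0.254, 0.0018]
orientation: [-3.126, -0.314, -0.001]
force: [-0.6, -0.5, 1.8]
width: 0.0159
t: 5.87
position: [0.5414, 0.2537, 0.0612]
orientation: [3.126, 0.314, -0.001]
force: [-0.2, -0.2, 0.1]
width: 0.0159
t 5.8667 p [0.5414 0.2537 0.0612] w 0.015908913265975794 F [-0.1675 -0.1925  0.0736] M [-0.0063 -0.0612 -0.0503] j [ 0.4184  0.6046  1.7769 -0.      0.7609  0.2181]
R [[0.9800033886685424, 0.19897949003562992, -0.0007216254805031015], [0.19897929758512778, -0.9800036378451595, -0.0003300648147131118], [-0.0007728717245651206, 0.00017987610566906666, -0.9999996851568922]] xyaw 11.477280960752841
```

View pics/s4.png

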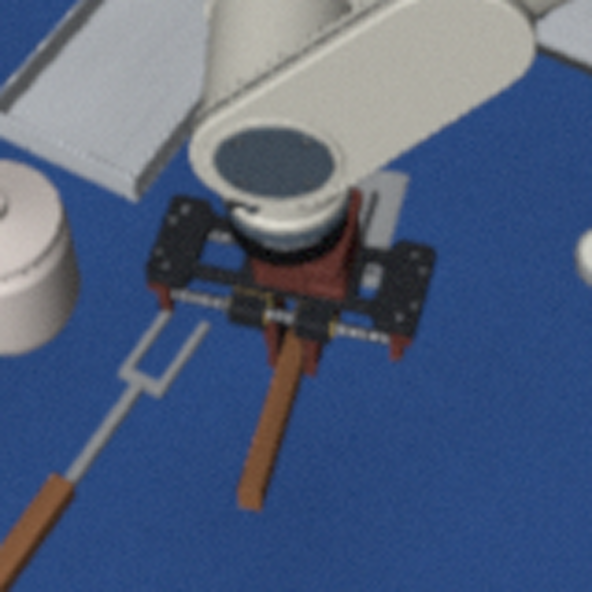

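View pics/t4.png

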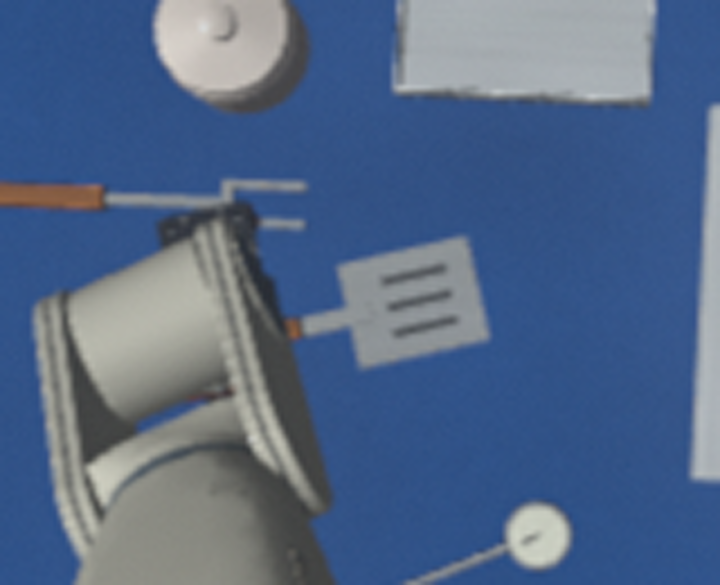

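```bash
python3 -c "
from h import *
pts=[(337,266),(467,236),(490,340),(362,369)]
for z in (.04,.0625,.08):
  P=np.array([ray('top',un(p,(150,160),4.5),z) for p in pts])[:,:2]
  print(z,P.mean(0),np.linalg.norm(P[1]-P[0]+P[2]-P[3])/2,np.linalg.norm(P[0]-P[3]+P[1]-P[2])/2,'tip',P[1:3].mean(0), np.degrees(np.arctan2(*(P[1]-P[0]+P[2]-P[3])[::-1])))
"
```

```text
0.04 [0.5653 0.1381] 0.10148750817524302 0.08165821027983998 tip [0.5755 0.0884] -78.43884466710091
0.0625 [0.5645 0.1361] 0.09983186998280758 0.08032606158394556 tip [0.5745 0.0872] -78.43884466710094
0.08 [0.5639 0.1346] 0.09854415138869113 0.07928994593158321 tip [0.5738 0.0863] -78.43884466710092
```

The blade is level and the grip is good, with the tip 170 mm ahead of the TCP. Next I align with the lid.

```bash
python3 -m pendant '[0,0,0,0,0,4,-1,0,0,0,0,0,4,-1,0,0,0,0,0,4,-1,0,0,0,0,0,3.9,-1,0,0,0,0,0,0,-1,0,0,0,0,0,0,-1]'
python3 -c "
from h import *
st([.5833,.119,.054])
"
```

```text
t: 6.47
position: [0.5414, 0.2537, 0.0609]
orientation: [3.139, -0.118, -0.002]
force: [0.5, 0.7, -1.6]
width: 0.0155
t 6.4667 p [0.5414 0.2537 0.0609] w 0.015512540277157517 F [ 0.4843  0.6974 -1.6344] M [-0.0109 -0.0657 -0.0097] j [0.4183 0.6053 1.7765 0.     0.7612 0.4935]
R [[0.9971727335462688, -0.07513375424656565, -0.0012076608292737258], [-0.07513442977195339, -0.9971732762485734, -0.0005240214972080812], [-0.0011648754033328009, 0.0006132768565733966, -0.9999991334780205]] xyaw -4.30894928585424
tool delta [0.0519 0.1312 0.0069]
```

```bash
python3 -m pendant '[0.01,0.015,0.002,0,0,0,-1,0.01,0.025,0.003,0,0,0,-1,0.01,0.025,0.002,0,0,0,-1,0.01,0.025,0,0,0,0,-1,0.007,0.025,0,0,0,0,-1,0.005,0.016,0,0,0,0,-1,0,0,0,0,0,0,-1,0,0,0,0,0,0,-1]'
python3 -m pendant '[0,0,0,0,0,0,-1]'
python3 -c "
from h import *
import cv2
st([.5833,.119,.054])
t=arm.snapshot('top');s=arm.snapshot('side')
cv2.imwrite('pics/s5.png',cv2.resize(s[120:320,190:390],None,fx=3,fy=3,interpolation=cv2.INTER_CUBIC))
cv2.imwrite('pics/t5.png',cv2.resize(t[160:290,210:370],None,fx=4.5,fy=4.5,interpolation=cv2.INTER_CUBIC))
"
```

```text
t: 7.13
position: [0.5835, 0.1185, 0.0544]
orientation: [-3.139, 0.122, 0.001]
force: [0.9, 0.8, -1.6]
width: 0.0157
t: 7.22
position: [0.5833, 0.1197, 0.0544]
orientation: [-3.139, 0.12, 0.001]
force: [-0.4, 0.2, -2.2]
width: 0.0157
t 7.2167 p [0.5833 0.1197 0.0544] w 0.015744315798407335 F [-0.45    0.245  -2.2028] M [-0.0003 -0.0621 -0.0158] j [0.1823 0.6126 1.7841 0.0003 0.7453 0.2585]
R [[0.9970846000477219, -0.07630256140967152, -0.00046847625151912335], [-0.07630252686699875, -0.9970847085764917, 9.119563699258215e-05], [-0.0004740689674128728, -5.518384346875722e-05, -0.9999998861066725]] xyaw -4.376066571973233
tool delta [0.     0.0007 0.0004]
```

View pics/s5.png

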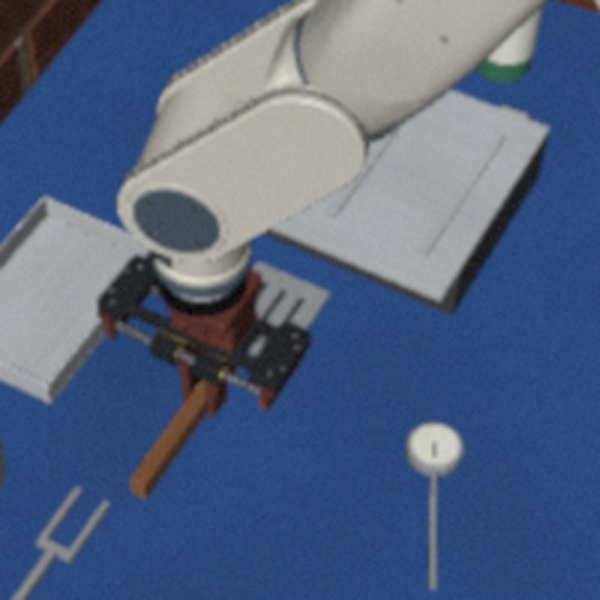

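View pics/t5.png

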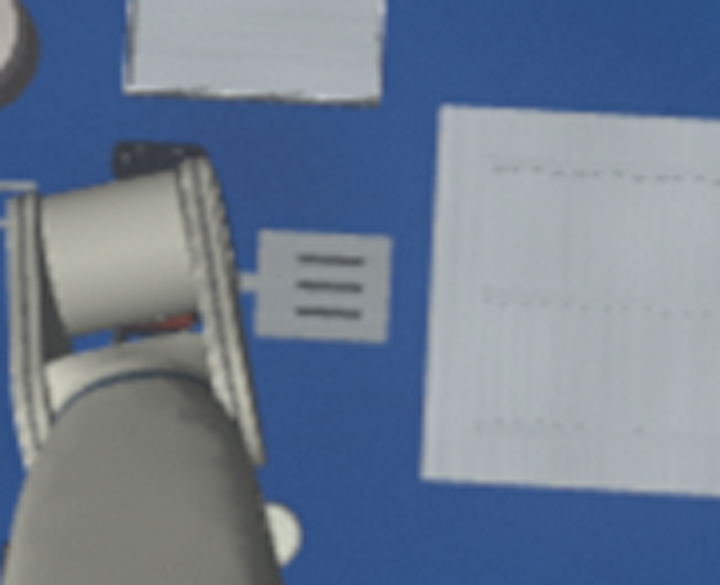

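```bash
python3 -c "
from h import *
a=ray('top',un((389,289.5),(210,160),4.5),.0555);b=ray('top',un((430.6,290),(210,160),4.5),.0745)
print(a,b,b-a)
pts=[(258,230),(391,237),(387,342),(255,336)]
P=np.array([ray('top',un(p,(210,160),4.5),.0555) for p in pts])[:,:2]
print(np.linalg.norm(P[1]-P[0]+P[2]-P[3])/2,np.linalg.norm(P[0]-P[3]+P[1]-P[2])/2)
"
```

```text
[ 0.5704 -0.0494  0.0555] [ 0.5686 -0.0796  0.0745] [-0.0018 -0.0302  0.019 ]
0.10068857743051035 0.08017394396782984
```

The blade is level and 30 mm short of the lip. I'm sliding it in 58 mm, so it ends 28 mm under.

```bash
python3 -m pendant '[0,0.01,0,0,0,0,-1,0,0.012,0,0,0,0,-1,0,0.012,0,0,0,0,-1,0,0.012,0,0,0,0,-1,0,0.008,0,0,0,0,-1,0,0.004,0,0,0,0,-1,0,0,0,0,0,0,-1,0,0,0,0,0,0,-1]'
python3 -m pendant '[0,0,0,0,0,0,-1,0,0,0,0,0,0,-1,0,0,0,0,0,0,-1]'
python3 -c "
from h import *
import cv2
st()
t=arm.snapshot('top')
cv2.imwrite('pics/t6.png',cv2.resize(t[160:290,230:390],None,fx=4.5,fy=4.5,interpolation=cv2.INTER_CUBIC))
"
```

```text
t: 7.98
position: [0.5792, 0.0611, 0.0548]
orientation: [-3.139, 0.123, -0.0]
force: [-0.1, 0.9, -0.5]
width: 0.0155
t: 8.23
position: [0.5792, 0.0619, 0.0547]
orientation: [-3.139, 0.12, -0.0]
force: [0.7, 0.5, -1.2]
width: 0.0157
t 8.2333 p [0.5792 0.0619 0.0547] w 0.015650810670278938 F [ 0.6967  0.4835 -1.2222] M [-0.0444 -0.0409 -0.0408] j [0.086  0.5984 1.8144 0.0001 0.7287 0.1626]
R [[0.9970658746068506, -0.0765482794281117, 5.109865179505317e-05], [-0.07654828201412973, -0.997065874427189, 5.072899262360358e-05], [4.70655048316269e-05, -5.4491661406327314e-05, -0.9999999974077489]] xyaw -4.390188119596661
```

View pics/t6.png

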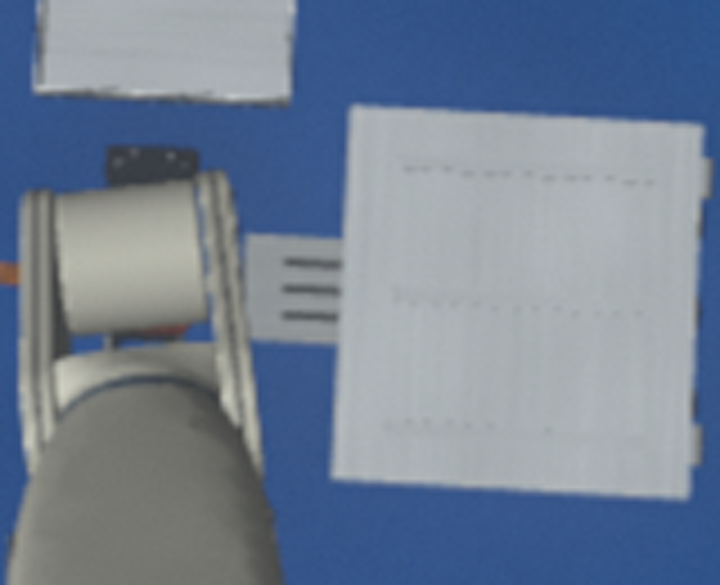

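The blade shows about 28 mm under the lip (edge at column ~340), with the lid still shut. Next I raise it to contact and follow the arc to about 15°.

```bash
python3 -m pendant '[0,0,-0.005,0,0,0,-1,0,0,-0.008,0,0,0,-1,0,0.0005,-0.010,0,0,0,-1,0,0.0005,-0.0107,0,0,0,-1,0,0.0013,-0.0103,0,0,0,-1,0,0.0014,-0.0102,0,0,0,-1,0,0.002,-0.0100,0,0,0,-1,0,0.0025,-0.0100,0,0,0,-1]'
python3 -m pendant '[0,0,0,0,0,0,-1,0,0,0,0,0,0,-1,0,0,0,0,0,0,-1]'
python3 -c "
from h import *
import cv2
st()
t=arm.snapshot('top');s=arm.snapshot('side')
cv2.imwrite('pics/s7.png',cv2.resize(s[100:300,220:420],None,fx=3,fy=3,interpolation=cv2.INTER_CUBIC))
cv2.imwrite('pics/t7.png',cv2.resize(t[160:290,230:390],None,fx=4.5,fy=4.5,interpolation=cv2.INTER_CUBIC))
"
```

```text
t: 8.95
position: [0.5785, 0.0532, 0.1302]
orientation: [-3.139, 0.121, -0.001]
force: [-0.8, 0.6, -2.7]
width: 0.0153
t: 9.2
position: [0.5787, 0.0532, 0.1289]
orientation: [3.139, -0.121, 0.001]
force: [0.7, 1.4, -3.0]
width: 0.0157
t 9.2 p [0.5787 0.0532 0.1289] w 0.015712364738679117 F [ 0.7315  1.4006 -3.0009] M [ 0.372  -0.2584  0.054 ] j [ 0.0713  0.4822  1.792  -0.0001  0.8667  0.1483]
R [[0.9970412602565769, -0.07686441213102786, 0.0007664813943272563], [-0.07686439779163733, -0.9970415548158874, -4.8191766330181e-05], [0.0007679180329260223, -1.086595135762492e-05, -0.9999997050918691]] xyaw -4.408355037912743
```

View pics/t7.png

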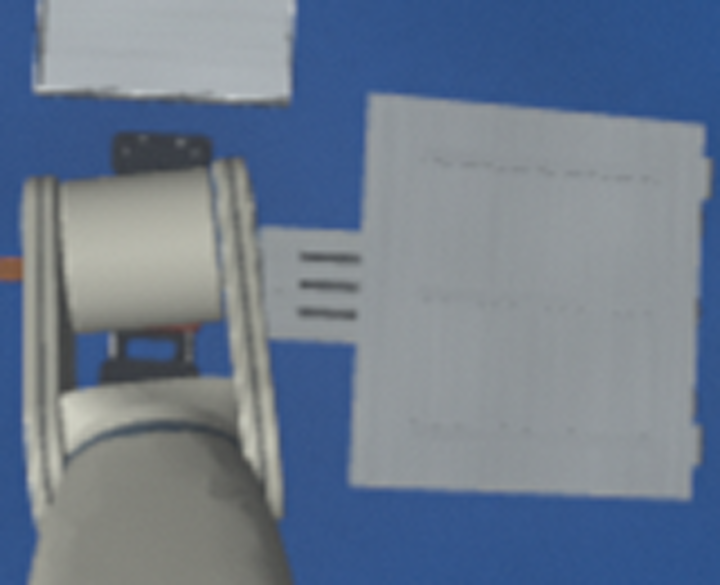

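View pics/s7.png

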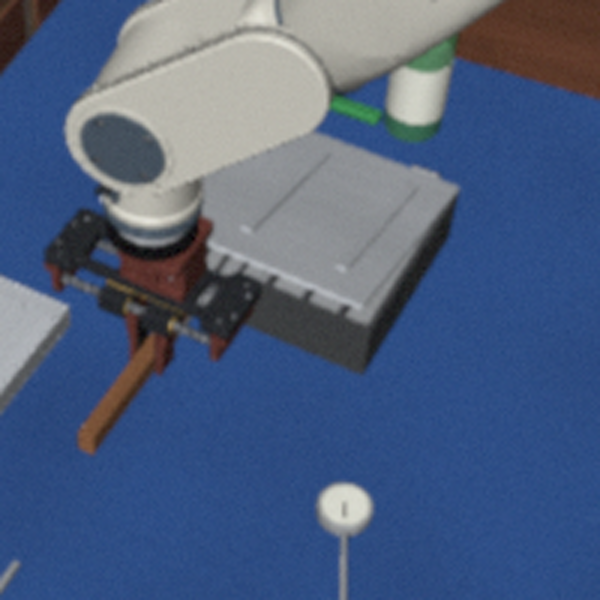

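```bash
cat >> h.py <<'E'
import cv2
from scipy.optimize import least_squares
def proj(n,P):
    m=arm.camera_model(n);Rm=R.from_rotvec(m['rotation']).as_matrix()
    q=(np.atleast_2d(P)-m['origin'])@Rm@m['K'].T; return q[:,:2]/q[:,2:]
H=np.array([.548,-.344,.07]);d=np.array([-.0767,-.997,0]);w=np.array([.997,-.0767,0]);Z=np.array([0,0,1.])
def lid(th,s,y,z): # s from lip
    x=.265-s; return H+x*(-d*np.cos(th)+Z*np.sin(th))+y*w+z*(d*np.sin(th)+Z*np.cos(th))
def lidfit(n,obs,ys):
    f=lambda v:(proj(n,np.array([lid(v[0],0,y,.005) for y in ys]))-obs).ravel()
    r=least_squares(f,[.3]);return np.degrees(r.x),r.fun
def tip(o,L=.1697):
    Rm=R.from_rotvec(o['orientation']).as_matrix(); return o['position']+Rm@[0,L,-.001]
E
python3 - <<'E'
from h import *
print(lidfit('top',un([(369,94),(349,486)],(230,160),4.5),[.14,-.14]))
print(lidfit('side',un([(363,312)],(220,100),3),[-.14]), proj('side',[lid(t,0,-.14,.005) for t in (.2,.25,.3)]),un((363,312),(220,100),3))
t=tip(arm.observe());print(t,(t-H)@-d, np.degrees(np.arctan2(t[2]-.07,(t-H)@-d)))
E
```

```text
(array([13.6096]), array([-0.1281, -0.2245,  0.1096, -0.2778]))
(array([13.1946]), array([0.0067, 0.0018])) [[340.0788 205.9649]
 [341.0807 202.1426]
 [342.185  198.1661]] [340.6667 203.6667]
[ 0.5655 -0.1159  0.1295] 0.22876679142649328 14.568878426304327
```

```bash
python3 -m pendant '[0,0.0023,-0.008,0,0,0,-1,0,0.0026,-0.008,0,0,0,-1,0,0.0029,-0.008,0,0,0,-1,0,0.0031,-0.008,0,0,0,-1,0,0.0033,-0.008,0,0,0,-1,0,0.0035,-0.008,0,0,0,-1,0,0.0037,-0.008,0,0,0,-1,0,0.0039,-0.0075,0,0,0,-1]'
python3 -m pendant '[0,0,0,0,0,0,-1,0,0,0,0,0,0,-1,0,0,0,0,0,0,-1]'
python3 -c "
from h import *
o=st();t=tip(o);h=(t-H)@-d;print(t,h,np.degrees(np.arctan2(t[2]-.07,h)))
t=arm.snapshot('top');s=arm.snapshot('side')
cv2.imwrite('pics/s8.png',cv2.resize(s[100:300,220:420],None,fx=3,fy=3,interpolation=cv2.INTER_CUBIC))
cv2.imwrite('pics/t8.png',cv2.resize(t[160:290,230:390],None,fx=4.5,fy=4.5,interpolation=cv2.INTER_CUBIC))
"
```

```text
t: 9.97
position: [0.5766, 0.0276, 0.1935]
orientation: [-3.139, 0.121, -0.001]
force: [-0.6, 0.2, -2.5]
width: 0.0156
t: 10.22
position: [0.5767, 0.0283, 0.1924]
orientation: [-3.139, 0.121, -0.001]
force: [-0.4, 1.8, -2.7]
width: 0.0157
t 10.2167 p [0.5767 0.0283 0.1924] w 0.015659865509402304 F [-0.4323  1.8025 -2.6557] M [ 0.3447 -0.166   0.0542] j [0.0282 0.3906 1.7615 0.0003 0.989  0.1052]
R [[0.9970295514428674, -0.07701848321656554, 0.000476227523690441], [-0.077018605521874, -0.9970296258671357, 0.0002440219365465246], [0.00045601875034833054, -0.00027997546172297427, -0.99999985683031]] xyaw -4.417215917470561
[ 0.5636 -0.1409  0.1934] 0.20364814468523854 31.203751753097148
```

View pics/t8.png

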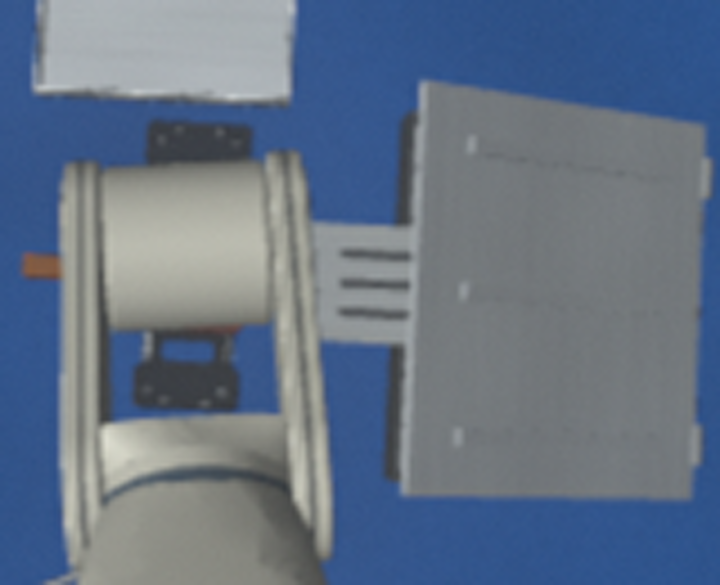

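View pics/s8.png

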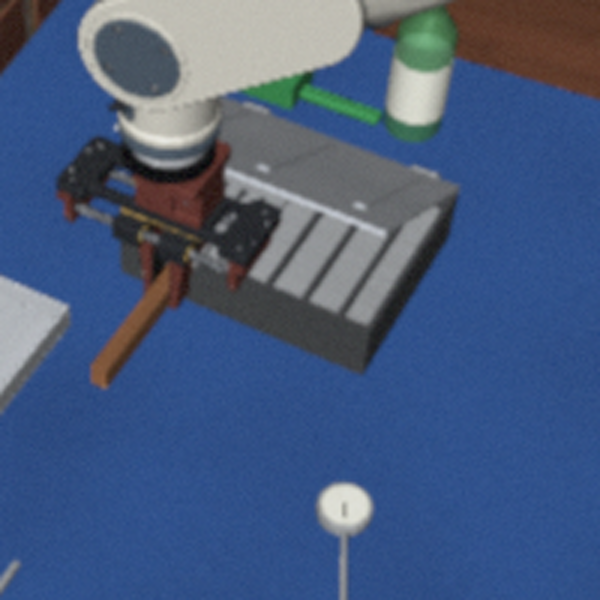

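```bash
python3 - <<'E'
from h import *
print(lidfit('top',un([(429,82),(410,495)],(230,160),4.5),[.14,-.14]))
print(lidfit('side',un([(386,233)],(220,100),3),[-.14]), lidfit('side',un([(363-140,170),(386,233)],(220,100),3)[1:],[-.14]))
for a in (25,28,30,32): print(a,[(proj(n,lid(np.radians(a),0,y,.005))[0]-o+.5)*f-.5 for n,y,o,f in(('top',.14,(230,160),4.5),('top',-.14,(230,160),4.5),('side',-.14,(220,100),3))])
E
```

```text
(array([31.9958]), array([-0.0426, -0.7616, -0.0959,  0.1167]))
(array([30.8433]), array([0.4373, 0.1524])) (array([30.8433]), array([0.4373, 0.1524]))
25 [array([400.9255,  83.7508]), array([381.7145, 491.1732]), array([378.0904, 260.9112])]
28 [array([412.1478,  81.4732]), array([392.9098, 493.0065]), array([382.6896, 246.9557])]
30 [array([420.2435,  80.0012]), array([400.9995, 494.2569]), array([385.9151, 237.4855])]
32 [array([428.8266,  78.57  ]), array([409.5867, 495.528 ]), array([389.2624, 227.901 ])]
```

All estimates are between 30 and 32° and the edge is about 27 mm in. I'll hold for a second and check that nothing creeps.

```bash
python3 -m pendant '[0,0,0.002,0,0,0,-1,0,0,0.001,0,0,0,-1,0,0,0,0,0,0,-1,0,0,0,0,0,0,-1,0,0,0,0,0,0,-1,0,0,0,0,0,0,-1,0,0,0,0,0,0,-1,0,0,0,0,0,0,-1]'
python3 -c "
import cv2
from h import *
cv2.imwrite('pics/a.png',arm.snapshot('side'))"
python3 -m pendant '[0,0,0,0,0,0,-1,0,0,0,0,0,0,-1,0,0,0,0,0,0,-1,0,0,0,0,0,0,-1,0,0,0,0,0,0,-1,0,0,0,0,0,0,-1,0,0,0,0,0,0,-1,0,0,0,0,0,0,-1]'
python3 -c "
from h import *
o=st();t=tip(o);h=(t-H)@-d;print(t,h,np.degrees(np.arctan2(t[2]-.07,h)))
t=arm.snapshot('top');s=arm.snapshot('side');a=cv2.imread('pics/a.png')
c=lambda x:cv2.resize(x[155:205,290:380],None,fx=8,fy=5.8,interpolation=cv2.INTER_CUBIC)
print(np.abs(a.astype(int)-s)[150:250,230:400].mean(), np.abs(a.astype(int)-s)[300:400,230:400].mean(), cv2.phaseCorrelate(np.float32(a[155:205,290:380,1]),np.float32(s[155:205,290:380,1])))
cv2.imwrite('pics/s9.png',np.vstack([c(a),c(s)]))
cv2.imwrite('pics/t9.png',t)
"
```

```text
t: 10.98
position: [0.5765, 0.028, 0.1894]
orientation: [3.139, -0.121, -0.0]
force: [-1.0, 0.1, -3.3]
width: 0.0162
t: 11.7
position: [0.5765, 0.0281, 0.1893]
orientation: [3.139, -0.121, -0.0]
force: [-0.5, -0.2, -2.5]
width: 0.0155
t 11.7 p [0.5765 0.0281 0.1893] w 0.015464653045864344 F [-0.476  -0.1741 -2.4514] M [ 0.2423 -0.0575 -0.0261] j [ 0.0281  0.3945  1.7637 -0.      0.9835  0.1053]
R [[0.9970241928097002, -0.07708922580404308, -0.00010107966645712163], [-0.0770892300478044, -0.9970241968512997, -3.877702673205296e-05], [-9.77895822976523e-05, 4.645378743775366e-05, -0.9999999941396217]] xyaw -4.42127403209533
[ 0.5634 -0.1411  0.1904] 0.20345931134337483 30.60524575432762
2.19378431372549 2.0601176470588234 ((-0.05441020064423441, 0.049875029550101146), 1.0039508154127332)
```

View pics/s9.png

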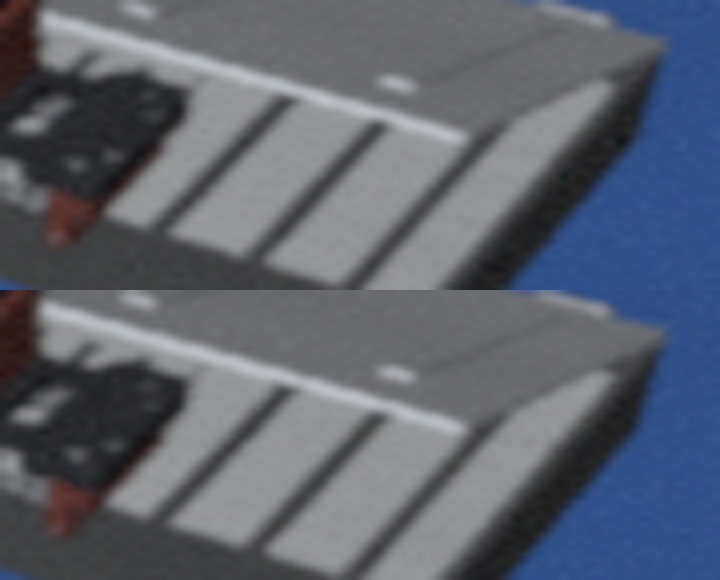

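View pics/t9.png

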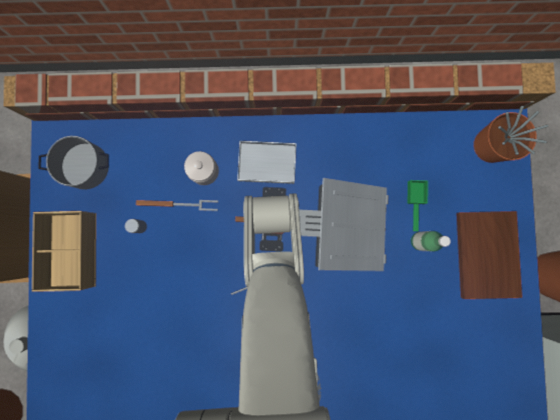

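The lid hasn't moved and reads about 30-31° (corner at row ~178; the model gives 179.3 at 30°). The bystanders are where they started. Handing in.

```bash
python3 -c "
from h import *
print(arm.finish_job())"
```

```text
the job is handed in; nothing more can be done
None
```

The job is handed in at about 11.8 s, with the spatula still gripped and the lid held up at about 30–31°. No verdict is reported, so this rests on my own checks.

**What I did:** I found the spatula and the lid in both pictures and gripped the spatula's handle at 60 N. I lifted it about 59 mm and slid the blade about 28 mm under the shut lid's lip. Then I raised it along the lid's arc.

**Last checks:**
- **Lid angle:** the last side picture gave about 31° and the arm pose 30.6°. Before I lowered the arm 3 mm to trim it, the top view read 32.0° and the side view 30.8°. The top view is less certain because its lip edge was blurred.
- **Steadiness:** two side pictures 0.7 s apart showed less than 0.1 pixel of movement.
- **Blade and spatula:** the front edge is about 28 mm in from the lip, worked out from the arm pose. The spatula is about 0.19 m above the ledge, well clear of the griddle box.
- **Other things on the ledge:** in the last top picture they are where they started. The arm hid most of the thermometer there, though the side pictures taken during the lift show it undisturbed.
- **Not measured:** I could not read the contact forces directly. I judged that the lid rests on the blade and that nothing else touches it from the pictures and the wrist force and moment.

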